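# Swing the sewing gauge about the post into line with the fence

## Task

Line the aluminium sewing gauge up on the layout board: without straightening it first, slide it until its forked heel beds on the steel post and press it there for about a second, then, keeping the heel on the post all the way, swing the gauge round the post until its long edge bears on the wooden fence, and press it against post and fence together for about a second. Push gently, about as hard as one finger: 5 to 10 newtons on the post and on the fence while pressing, and never over 15. Then let go, leaving the gauge flat on the board with its heel on the post and its edge flush along the fence, and everything else where it stood.

Things in the scene. Friction and masses are not known exactly. Their poses are not given: they have to be found in the camera images.
- board: Plywood layout board, fixed to the table, 300 (its x) x 340 (its y) x 12 mm thick. Origin: centre of its underside, on the table top; z up. It stands differently each time. The post and the fence are fixed on it.
- post: Fixed upright round steel post, 12 mm diameter, 16 mm tall, standing on the board's top. Origin: on its axis at its foot (board top). Rigid. A gauge pushed down hard onto the board drags on it by several newtons, which hides the push on the post.
- fence: Fixed rigid dark wooden rail on the board, 150 mm long (its y), 14 mm wide, 10 mm tall. Origin: at the foot (board top) of the middle of its working face; its x points into the rail, away from the gauge, so the face is the plane x = 0. It runs from y = -75 to +75 mm; the post's axis is at fence x = -14, y = -145 mm.
- gauge: Loose aluminium sewing gauge lying flat on the board: bar 6 mm thick, 28 mm wide, 210 mm long, 0.08 to 0.17 kg. Origin: middle of its underside; z up; x along its length from the forked heel (x = -105 mm) to the plain end (+105 mm). It starts 25 to 52 degrees out of line, swung away from the fence (counter-clockwise from above), heel 40 to 115 mm from the post; it swings clockwise into line.
- fin (a point): Point to grip in the grey upright block fixed on the gauge: above the gauge's origin, 34 mm above the bar's underside. The block is 24 mm along the gauge's x, 12 mm along its y (grip across this), its top 44 mm above the underside. Fingertips 19 mm below the point still clear the fence.
- heel (a point): Where the post's axis comes to lie when the heel is bedded on the post: gauge x = -99.5 mm, y = 0, 3 mm above the underside. The heel is a 90 degree V notch opening to -x, bottom of the V at x = -91 mm, mouth 28 mm wide, the fork 35 mm wide outside.
- edge (a point): Point on the gauge's fence-side edge near the plain end: gauge x = +80 mm, y = -14 mm, 3 mm above the underside. In line, the gauge's x axis points along the fence's +y and this -y edge lies on the fence.
- spool: Bystander: small wooden thread spool, 30 mm diameter, 35 mm tall, upright on the board behind the fence. Origin: centre of its underside.
- thimble: Bystander: steel thimble, 19 mm diameter, 23 mm tall, on the board behind the post. Origin: centre of its underside.
- button_jar: Bystander: closed glass button jar, 66 mm diameter, 85 mm tall, on the table to the robot's right. Origin: centre of its underside.
- big_spool: Bystander: larger wooden spool, 45 mm diameter, 63 mm tall, on the table to the robot's right. Origin: centre of its underside.
- pin_tin: Bystander: round aluminium pin tin, 72 mm diameter, 30 mm tall, on the table to the robot's right. Origin: centre of its underside.
- kit_box: Bystander: plastic sewing kit box with clipped-on grey lid, 206 x 146 x 98 mm with its handle, fixed, on the table to the robot's left. Origin: centre of its underside.

How it is judged:
On the way, in this order (a step that is already met when the one before it is completed fails the run):
1. the heel is pressed on the post (3 to 13 N, heel point within 3 mm of the post's axis) with the gauge still more than 0.37 rad out of line (contact force between gauge and post between 3 and 13 N and horizontal distance between heel and post below 0.003 m and angle between the x axis of gauge and the y axis of fence, either way round above 0.37 rad), for 0.4 s.
2. the gauge is in line, its edge pressed on the fence (3 to 13 N) and its heel on the post (3 to 13 N, heel point within 3 mm of the post's axis) (contact force between gauge and fence between 3 and 13 N and contact force between gauge and post between 3 and 13 N and horizontal distance between heel and post below 0.003 m and angle between the x axis of gauge and the y axis of fence, either way round below 0.025 rad and x of edge in the frame of fence above -0.002 m), for 0.4 s.
At the end, for the whole second after the job is handed in: Gauge flat on the board (tilt under 0.03 rad, underside within 2.5 mm of it), at rest, let go; heel point within 3 mm of the post axis, length within 0.02 rad of the fence, edge within 2 mm of its face; spools, thimble, jar and tin within 10 mm of their start (horizontal distance between heel and post below 0.003 m and angle between the x axis of gauge and the y axis of fence, either way round below 0.02 rad and x of edge in the frame of fence between -0.002 and 0.002 m and angle between gauge's own z axis and vertical below 0.03 rad and z of gauge in the frame of board below 0.0145 m and linear speed of gauge below 0.01 m/s and angular speed of gauge below 0.05 rad/s and distance of each of spool, thimble, button_jar, big_spool, pin_tin from where it was at the start of the episode below 0.01 m); the robot touches nothing.
It fails at once if the gauge bears on the post with more than 16 N (contact force between gauge and post above 16 N).
It fails at once if the gauge bears on the fence with more than 16 N (contact force between gauge and fence above 16 N).
It fails at once if the gauge is swung (between 0.1 and 0.33 rad out of line) with its heel off the post (heel point more than 4 mm from the post's axis) (angle between the x axis of gauge and the y axis of fence, either way round between 0.1 and 0.33 rad and horizontal distance between heel and post above 0.004 m).
It fails at once if a spool, the thimble, the jar or the tin is moved more than 20 mm (distance of any of spool, thimble, button_jar, big_spool, pin_tin from where it was at the start of the episode above 0.02 m).
It also fails if it takes over 70 s, if anything falls off the work surface, if the arm or the gripper's body presses on something with over 40 N, if the wrist force passes 120 N, or if a joint passes its speed limit or range.

## Robot

A 6-joint arm with a two-finger parallel gripper is mounted at the origin on the work surface. World frame = base frame: x ahead of the robot, y to its left, z up, the work surface at z = 0. Lengths are in m, angles in rad, forces in N, time in s.
With the tool pointing down it reaches from about 0.35 to 0.975 m from the base axis. Payload 4.9 kg.
Tool frame: the origin (TCP) lies midway between the tips of the shut fingers; the grasp point (between the pads) lies 19 mm behind it; z points along the fingers, y is the line along which they close (so a half turn about z gives the same grasp; the last joint's range is limited). The gripper opens to 85 mm and grips with 20 to 120 N. Pads are 22 mm wide; open, the fingers measure 114 mm over their backs; the gripper's body (76 mm by 85 mm) begins 54 mm behind the grasp point. The pads swing forward as they close: fully open they stand 13 mm farther back than shut.
Start: joints at [1.076, 0.053, 1.613, -0, 1.476, -0.119], TCP at [0.229, 0.581, 0.231] pointing down, gripper open.
Joint ranges: [-3.01, 3.01], [-1.01, 2.22], [0.06, 2.58], [-1.02, 4.17], [0.09, 2.62], [-3.14, 3.14]. Speed limits (rad/s): [2.57, 2.57, 3.14, 3.14, 3.14, 3.14].

## Interface

Orientations are given as a unit quaternion [w, x, y, z].
In Python, from plant import state, grab_frame, job_done, cut_out, place_of gives the robot as it stands.
- The arm moves only by the tool jog_arm, never from a script. Its argument "motion" is text: rows parted by semicolons, each of 7 numbers parted by spaces: the opening in per cent of the stroke, from 0 (shut) to 100 (fully open), then the shift along the tool's x, y, z as a fraction of full scale, then the turn, a rotation vector about the tool's x, y, z as a fraction of full scale. A call has exactly 5 rows; each row is the pose to reach, as a shift and turn from the pose commanded when the call began, along the tool's axes at that moment; what a row does not reach only later rows make up. Full scale, the value 1, is 50 cm for a shift and 1.5 rad for a turn. A row lasts 1/8 s, in which the tool goes at most 62.5 mm and 10.7 degrees, less where a joint would pass 70% of its speed; a pose out of reach is approached as far as the arm can. A call with a number of a shift or a turn outside -1 to 1 is refused whole. A call with a gripper value outside its range is refused whole. The fingers move at their own pace and stop on an object; the grip force is fixed at half the most. Time passes only in rows, so rows that repeat a pose let the fingers close, or fill a call up. It gives the time, the measured TCP pose, the force, the opening and the grip force at its end, in the units of the state.
- state(): the state, without advancing time (a new reading comes with each control period).
- grab_frame(name): name is "side" or "top" or "wrist"; returns a dict with "color" (384x512x3 uint8, red, green, blue), "range_z" (384x512 float32, m along the optical axis (not along the pixel's ray), 0 where there is no reading), "intrinsics" (3x3 intrinsics, pixels), "k1" (the pictures are not rectified: a ray, as slopes to the right and down, at radius r is drawn at 1 + k1 r^2 times it, then the intrinsics apply), "world_from_camera" (4x4, takes a point from camera to world coordinates). Camera axes: x right, y up, looking along -z (the intrinsics and any distortion apply to the point x, -y, -z); pixel columns grow to the right and rows downward; lengths in m; the calibration is good to about 2 mm. A picture is of the moment at which its call begins.
- job_done(): hands the job in; it is judged then, once.
Trained networks look in the newest picture that a camera, given by its name, has taken for a name from the list of things; names that differ only in an ending like _2 or _b are one class to them, and where a whole thing is asked for, a point or a joint stands for the part that bears it (a point fixed in the world has none). Each returns a list of dicts, best first, with "p" (0 to 1); they miss things now and then, are a little off and sometimes report something else, mostly with a low value. They report only what shows in the picture. A call takes as long as a camera call.
- cut_out(camera, thing): "pixels" (384x512 bool, what is visible of it).
- place_of(camera, thing): "at" ([x, y, z] in m, in world coordinates, good to about 4 mm: a listed point, or the origin of a listed thing).
The state is a dict: "time": time; "joint_pos": joint angles; "joint_vel": joint speeds; "joint_efforts": joint torques, N m; "tool_pos": TCP position; "tool_rot": TCP orientation; "contact_force": force on the tool from outside, world axes, zero at the start; "ft_torque": the same for the moment, N m; "gripper_width": opening from 0.0 (shut) to 1.0 (fully open); "grasp_force": force on a finger pad.
Only numpy, scipy, OpenCV 4.12 (cv2) and the standard library are available. Lean on these libraries where they do the work, as an engineer would, in place of code of your own. Each camera call takes 0.05 s, during which the arm holds its last target. There are 200 camera calls.

## Working session

There is one attempt and no reset: what is moved stays moved. The work goes in short steps, Python scripts to look and compute and a tool call to move; the robot and the scene stay as the last step left them, time stands still between calls to the robot, and variables do not carry over. Pictures are saved under pics/ and viewed, at most 10 in all, crops included, and the job is handed in when it is done.

Besides the shell and the picture viewer there is one more tool, called after "Request:" by a JSON object that holds its "method" and its "body". jog_arm: Moves the arm, as the interface text tells. Shift numbers are shares of 50 cm and turn numbers shares of 1.5 rad, none past 1 either way. Its arguments: {"type":"object","properties":{"motion":{"type":"string"}},"required":["motion"]}

```bash
mkdir -p pics
cat > h.py <<'E'
import numpy as np, cv2
from plant import state, grab_frame, job_done, cut_out, place_of
def ray_pts(f,uv,z=None):
    K=np.array(f["intrinsics"]);T=np.array(f["world_from_camera"]);uv=np.atleast_2d(uv).astype(float)
    n=cv2.undistortPoints(uv[:,None],K,np.array([f["k1"],0,0,0.]))[:,0]
    d=np.c_[n[:,0],-n[:,1],-np.ones(len(n))]
    if z is None:
        r=f["range_z"][uv[:,1].astype(int),uv[:,0].astype(int)]
        return (d*r[:,None])@T[:3,:3].T+T[:3,3]
    w=d@T[:3,:3].T; return T[:3,3]+w*((z-T[2,3])/w[:,2])[:,None]
E
python3 - <<'E'
from h import *
for c in ("top","side"):
    f=grab_frame(c); cv2.imwrite(f"pics/{c}0.png",f["color"][:,:,::-1])
    for t in ("board","post","fence","gauge","fin","heel","edge","thimble","spool"):
        r=place_of(c,t)[:1]; print(c,t,[(np.round(x["at"],4),round(x["p"],2)) for x in r])
f=grab_frame("top")
for t in ("gauge","fence","post","board"):
    m=cut_out("top",t)
    if not m: continue
    m=m[0]["pixels"]; v,u=np.nonzero(m); P=ray_pts(f,np.c_[u,v]); z=np.median(P[:,2])
    rc=cv2.minAreaRect(np.c_[u,v].astype(np.float32)); print(t,m.sum(),"z",np.round(z,4)); print(np.round(ray_pts(f,cv2.boxPoints(rc),z),4))
print(state()["tool_pos"],state()["tool_rot"],state()["time"])
E
```

```text
top board [(array([ 0.5721,  0.0156, -0.0048]), 0.76)]
top post []
top fence [(array([0.6574, 0.0581, 0.0134]), 0.6)]
top gauge [(array([0.5228, 0.001 , 0.0142]), 0.87)]
top fin [(array([ 0.5207, -0.01  ,  0.046 ]), 0.82)]
top heel [(array([ 0.5971, -0.0729,  0.0168]), 0.92)]
top edge [(array([0.4777, 0.066 , 0.0122]), 0.68)]
top thimble [(array([ 0.7229, -0.0914,  0.0114]), 0.44)]
top spool [(array([0.6733, 0.146 , 0.0098]), 0.4)]
side board [(array([0.5687, 0.0157, 0.0024]), 0.71)]
side post [(array([ 0.6706, -0.0863,  0.0105]), 0.57)]
side fence [(array([0.651 , 0.0582, 0.0093]), 0.58)]
side gauge [(array([ 0.5199, -0.0032,  0.0148]), 0.72)]
side fin [(array([ 0.521 , -0.0038,  0.0478]), 0.59)]
side heel [(array([ 0.5945, -0.0726,  0.0156]), 0.82)]
side edge [(array([0.4787, 0.0687, 0.0135]), 0.83)]
side thimble [(array([ 0.7215, -0.0935,  0.015 ]), 0.41)]
side spool [(array([0.4761, 0.0681, 0.016 ]), 0.61)]
gauge 637 z 0.0175
[[ 0.4628  0.0822  0.0175]
 [ 0.5992 -0.0591  0.0175]
 [ 0.5773 -0.0801  0.0175]
 [ 0.4412  0.061   0.0175]]
fence 298 z 0.0208
[[ 0.6623  0.1381  0.0208]
 [ 0.6889 -0.0074  0.0208]
 [ 0.6706 -0.0107  0.0208]
 [ 0.644   0.1347  0.0208]]
post 598 z 0.0814
[[ 0.6934 -0.349   0.0814]
 [ 0.7274 -0.4278  0.0814]
 [ 0.6716 -0.4501  0.0814]
 [ 0.6376 -0.3716  0.0814]]
board 11082 z 0.0115
[[ 0.6858  0.2184  0.0115]
 [ 0.7511 -0.1202  0.0115]
 [ 0.4574 -0.1745  0.0115]
 [ 0.3924  0.1592  0.0115]]
[0.22937581 0.58137452 0.23131604] [-1.00436719e-06  1.86819824e-01  9.82394195e-01  3.65472531e-06] 1.25
```

Request:
{"method": "jog_arm", "body": {"motion": "50 -0.97 -0.87 0 0 0 0.286; 50 -0.97 -0.87 0 0 0 0.286; 50 -0.97 -0.87 0 0 0 0.286; 50 -0.97 -0.87 0 0 0 0.286; 50 -0.97 -0.87 0 0 0 0.286"}}

```text
time: 1.88
tool_pos: [0.3698, 0.3002, 0.2316]
tool_rot: [0.0, 0.391, 0.92, 0.0]
contact_force: [0.5, -0.2, 0.5]
gripper_width: 0.502
grasp_force: 0.0
```

View pics/top0.png

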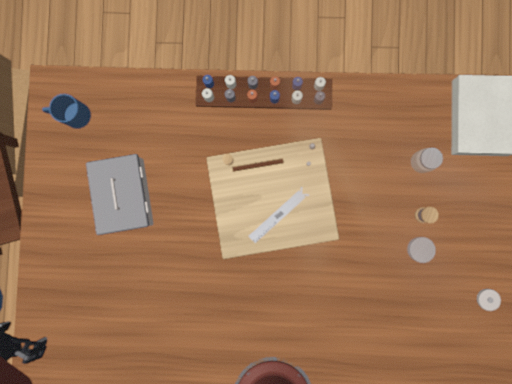

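Request:
{"method": "jog_arm", "body": {"motion": "50 -0.644 -0.2 0.1 0 0 0; 50 -0.644 -0.2 0.1 0 0 0; 50 -0.644 -0.2 0.1 0 0 0; 50 -0.644 -0.2 0.1 0 0 0; 50 -0.644 -0.2 0.1 0 0 0"}}

```text
time: 2.5
tool_pos: [0.5085, 0.0236, 0.1856]
tool_rot: [0.001, 0.392, 0.92, 0.0]
contact_force: [1.1, 1.1, 0.1]
gripper_width: 0.495
grasp_force: 0.0
```

Request:
{"method": "jog_arm", "body": {"motion": "50 0 0 0 0 0 0; 50 0 0 0 0 0 0; 50 0 0 0 0 0 0; 50 0 0 0 0 0 0; 50 0 0 0 0 0 0"}}

```text
time: 3.12
tool_pos: [0.5077, 0.0264, 0.1857]
tool_rot: [0.0, 0.391, 0.92, 0.0]
contact_force: [0.2, -0.6, 0.2]
gripper_width: 0.499
grasp_force: 0.0
```

Run:
```python
from h import *
f=grab_frame("wrist"); cv2.imwrite("pics/w0.png",f["color"][:,:,::-1]); np.savez("w0.npz",**f)
for t in ("post","fence","gauge","fin","heel","edge","thimble"):
    r=place_of("wrist",t)[:1]; print(t,[(np.round(x["at"],4),round(x["p"],2)) for x in r])
for t,z in (("gauge",.018),("fence",.022),("post",.028),("fin",None)):
    m=cut_out("wrist",t)
    if not m: continue
    m=m[0]["pixels"]; v,u=np.nonzero(m)
    rc=cv2.minAreaRect(np.c_[u,v].astype(np.float32)); P=ray_pts(f,np.c_[u,v]); print(t,m.sum(),np.round(np.median(P,0),4)); print(np.round(ray_pts(f,cv2.boxPoints(rc),z or .018),4).tolist())
    if t=="gauge":
        s=P[abs(P[:,2]-.018)<.005][:,:2]; s2=P[P[:,2]>.045]; print("bar",s.mean(0),len(s),"fintop",s2.mean(0),len(s2))
        b=cv2.minAreaRect((s*1000).astype(np.float32)); print(b, cv2.boxPoints(b))
        b=cv2.minAreaRect((s2[:,:2]*1000).astype(np.float32)); print(b)
```

```text
post [(array([ 0.672 , -0.0823,  0.0086]), 0.69)]
fence [(array([0.6568, 0.0604, 0.0093]), 0.69)]
gauge [(array([ 5.261e-01, -1.000e-04,  1.000e-02]), 0.98)]
fin [(array([ 0.5226, -0.0018,  0.0465]), 0.91)]
heel [(array([ 0.5921, -0.0749,  0.0155]), 0.94)]
edge [(array([0.4729, 0.0608, 0.0121]), 0.77)]
thimble []
gauge 5663 [0.5093 0.0098 0.0181]
[[0.4391, 0.063, 0.018], [0.459, 0.0825, 0.018], [0.605, -0.0659, 0.018], [0.581, -0.0893, 0.018]]
bar [0.51155591 0.00761742] 5127 fintop [0.51727719 0.00215509 0.06832793] 417
((520.8067016601562, -2.9860687255859375), (33.811527252197266, 208.52313232421875), 43.99335861206055) [[436.22687   60.2795  ]
 [581.0618   -89.73628 ]
 [605.38654  -66.25163 ]
 [460.55157   83.764145]]
((490.6425476074219, 31.79262351989746), (12.317160606384277, 116.55643463134766), 41.51144790649414)
fence 2107 [0.6597 0.0793 0.0219]
[[0.6608, 0.0131, 0.022], [0.6378, 0.1333, 0.022], [0.6576, 0.1354, 0.022], [0.6828, 0.014, 0.022]]
post 193 [ 0.6699 -0.0831  0.025 ]
[[0.6546, -0.0781, 0.028], [0.6648, -0.0683, 0.028], [0.6799, -0.0829, 0.028], [0.6696, -0.0929, 0.028]]
fin 5669 [0.5099 0.0092 0.0181]
[[0.4392, 0.0632, 0.018], [0.4592, 0.0826, 0.018], [0.6059, -0.0668, 0.018], [0.5818, -0.0902, 0.018]]
```

View pics/w0.png

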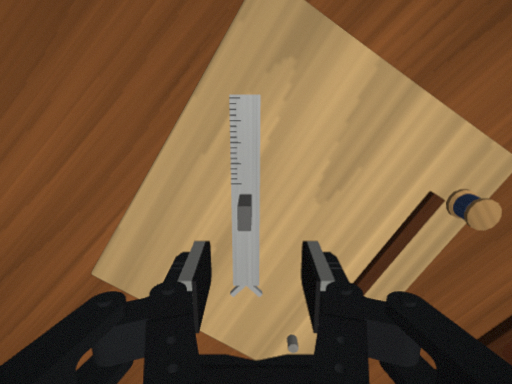

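Request:
{"method": "jog_arm", "body": {"motion": "45 -0.061 -0.02 0.1 0 0 0; 45 -0.061 -0.02 0.2 0 0 0; 45 -0.061 -0.02 0.26 0 0 0; 45 -0.061 -0.02 0.3 0 0 0; 45 -0.061 -0.02 0.315 0 0 0"}}

```text
time: 4.35
tool_pos: [0.5207, -0.0032, 0.0264]
tool_rot: [-0.001, 0.392, 0.92, -0.0]
contact_force: [0.3, 0.3, 0.2]
gripper_width: 0.444
grasp_force: 0.0
```

Request:
{"method": "jog_arm", "body": {"motion": "45 0 0 0 0 0 0; 30 0 0 0 0 0 0; 20 0 0 0 0 0 0; 0 0 0 0 0 0 0; 0 0 0 0 0 0 0"}}

```text
time: 4.97
tool_pos: [0.5227, -0.0034, 0.0291]
tool_rot: [0.001, 0.392, 0.92, 0.0]
contact_force: [0.3, -0.1, 5.2]
gripper_width: 0.127
grasp_force: 59.2
```

Request:
{"method": "jog_arm", "body": {"motion": "0 0 0 0 0 0 0; 0 0 0 0 0 0 0; 0 0 0 0 0 0 0; 0 0 0 0 0 0 0; 0 0 0 0 0 0 0"}}

```text
time: 5.6
tool_pos: [0.5226, -0.0034, 0.0291]
tool_rot: [0.001, 0.392, 0.92, 0.0]
contact_force: [-0.7, 0.6, 5.8]
gripper_width: 0.129
grasp_force: 59.3
```

Request:
{"method": "jog_arm", "body": {"motion": "0 0 0 -0.003 0 0 0; 0 0 0.025 -0.003 0 0 0; 0 0 0.051 -0.003 0 0 0; 0 0 0.076 -0.003 0 0 0; 0 0 0.102 -0.003 0 0 0"}}

```text
time: 6.22
tool_pos: [0.5591, 0.0329, 0.0292]
tool_rot: [-0.0, 0.391, 0.92, -0.0]
contact_force: [0.2, -0.4, -0.1]
gripper_width: 0.124
grasp_force: 58.7
```

Request:
{"method": "jog_arm", "body": {"motion": "0 -0.02 0 0 0 0 0; 0 -0.04 0 0 0 0 0; 0 -0.06 0 0 0 0 0; 0 -0.08 0 0 0 0 0; 0 -0.08 0 0 0 0 0"}}

```text
time: 6.85
tool_pos: [0.5867, 0.0023, 0.0296]
tool_rot: [0.0, 0.392, 0.92, 0.0]
contact_force: [0.3, 0.1, -1.8]
gripper_width: 0.129
grasp_force: 58.5
```

Request:
{"method": "jog_arm", "body": {"motion": "0 0 0 0 0 0 0; 0 0 0 0 0 0 0; 0 0 0 0 0 0 0; 0 0 0 0 0 0 0; 0 0 0 0 0 0 0"}}

```text
time: 7.48
tool_pos: [0.5862, 0.0033, 0.0295]
tool_rot: [0.0, 0.392, 0.92, 0.0]
contact_force: [0.4, -0.6, -0.7]
gripper_width: 0.13
grasp_force: 58.5
```

Run:
```python
from h import *
for c in ("wrist","side"):
    f=grab_frame(c); cv2.imwrite(f"pics/{c}1.png",f["color"][:,:,::-1])
    for t in ("post","heel","fin","gauge"):
        r=place_of(c,t)[:1]; print(c,t,[(np.round(x["at"],4),round(x["p"],2)) for x in r])
s=state(); print(s["tool_pos"],s["contact_force"],s["ft_torque"])
f=cv2.imread("pics/wrist1.png")
cv2.imwrite("pics/w1c.png",cv2.resize(f[180:384,150:406],None,fx=2.5,fy=2.5))
```

```text
wrist post []
wrist heel []
wrist fin [(array([0.5861, 0.0062, 0.0439]), 0.82)]
wrist gauge [(array([0.5885, 0.008 , 0.0122]), 0.63)]
side post [(array([ 0.6875, -0.4136, -0.002 ]), 0.67)]
side heel [(array([ 0.6579, -0.0674,  0.0133]), 0.81)]
side fin [(array([0.5852, 0.0064, 0.0494]), 0.7)]
side gauge [(array([0.5809, 0.0048, 0.0123]), 0.92)]
[0.58619703 0.00318066 0.0294435 ] [ 0.32178572 -0.20183474 -1.23267828] [ 0.02385462 -0.00061123  0.01258033]
```

View pics/w1c.png

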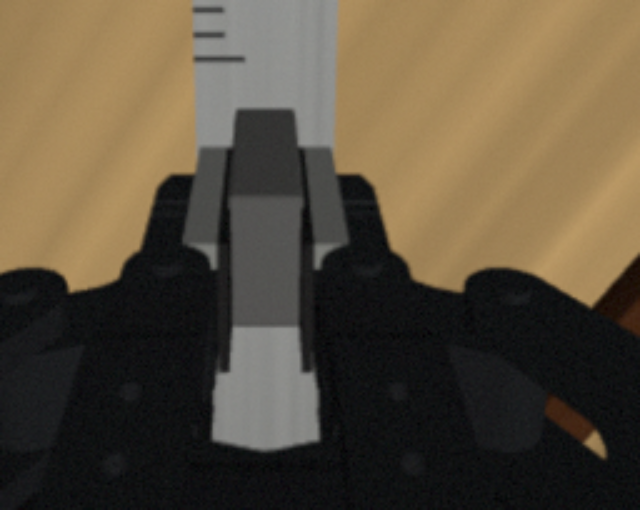

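View pics/side1.png

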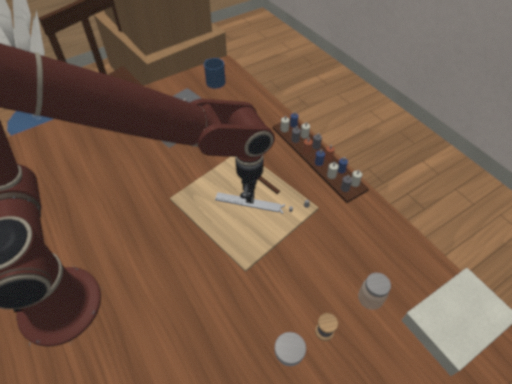

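Request:
{"method": "jog_arm", "body": {"motion": "0 -0.008 0 0 0 0 0; 0 -0.016 0 0 0 0 0; 0 -0.024 0 0 0 0 0; 0 -0.028 0 0 0 0 0; 0 -0.028 0 0 0 0 0"}}

```text
time: 8.6
tool_pos: [0.596, -0.007, 0.0294]
tool_rot: [-0.0, 0.392, 0.92, 0.0]
contact_force: [0.2, 0.0, -1.2]
gripper_width: 0.127
grasp_force: 58.5
```

Request:
{"method": "jog_arm", "body": {"motion": "0 -0.001 0 0 0 0 0; 0 -0.002 0 0 0 0 0; 0 -0.003 0 0 0 0 0; 0 -0.004 0 0 0 0 0; 0 -0.005 0 0 0 0 0"}}

```text
time: 9.22
tool_pos: [0.5977, -0.0087, 0.0295]
tool_rot: [0.0, 0.392, 0.92, -0.0]
contact_force: [0.6, -0.0, -1.0]
gripper_width: 0.132
grasp_force: 58.5
```

Request:
{"method": "jog_arm", "body": {"motion": "0 -0.001 0 0 0 0 0; 0 -0.002 0 0 0 0 0; 0 -0.003 0 0 0 0 0; 0 -0.004 0 0 0 0 0; 0 -0.005 0 0 0 0 0"}}

```text
time: 9.85
tool_pos: [0.5994, -0.0105, 0.0295]
tool_rot: [-0.0, 0.392, 0.92, 0.0]
contact_force: [0.5, -0.6, -1.2]
gripper_width: 0.132
grasp_force: 58.5
```

Request:
{"method": "jog_arm", "body": {"motion": "0 -0.001 0 0 0 0 0; 0 -0.002 0 0 0 0 0; 0 -0.003 0 0 0 0 0; 0 -0.003 0 0 0 0 0; 0 -0.003 0 0 0 0 0"}}

```text
time: 10.48
tool_pos: [0.6004, -0.0116, 0.0295]
tool_rot: [-0.0, 0.392, 0.92, -0.0]
contact_force: [0.8, 0.8, -0.8]
gripper_width: 0.128
grasp_force: 58.5
```

Request:
{"method": "jog_arm", "body": {"motion": "0 -0.001 0 0 0 0 0; 0 -0.002 0 0 0 0 0; 0 -0.003 0 0 0 0 0; 0 -0.003 0 0 0 0 0; 0 -0.003 0 0 0 0 0"}}

```text
time: 11.1
tool_pos: [0.6014, -0.0127, 0.0294]
tool_rot: [-0.0, 0.392, 0.92, -0.0]
contact_force: [-1.0, -0.7, -1.4]
gripper_width: 0.124
grasp_force: 58.5
```

Request:
{"method": "jog_arm", "body": {"motion": "0 -0.001 0 0 0 0 0; 0 -0.002 0 0 0 0 0; 0 -0.003 0 0 0 0 0; 0 -0.003 0 0 0 0 0; 0 -0.003 0 0 0 0 0"}}

```text
time: 11.72
tool_pos: [0.6025, -0.0137, 0.0294]
tool_rot: [-0.0, 0.392, 0.92, -0.0]
contact_force: [0.4, -0.0, -1.3]
gripper_width: 0.127
grasp_force: 58.5
```

Request:
{"method": "jog_arm", "body": {"motion": "0 -0.001 0 0 0 0 0; 0 -0.002 0 0 0 0 0; 0 -0.003 0 0 0 0 0; 0 -0.003 0 0 0 0 0; 0 -0.003 0 0 0 0 0"}}

```text
time: 12.35
tool_pos: [0.6032, -0.0143, 0.0294]
tool_rot: [-0.001, 0.392, 0.92, 0.0]
contact_force: [-3.2, 4.3, 0.9]
gripper_width: 0.125
grasp_force: 58.7
```

Request:
{"method": "jog_arm", "body": {"motion": "0 -0.001 0 0 0 0 0; 0 -0.002 0 0 0 0 0; 0 -0.003 0 0 0 0 0; 0 -0.003 0 0 0 0 0; 0 -0.003 0 0 0 0 0"}}

```text
time: 12.98
tool_pos: [0.6037, -0.0145, 0.0294]
tool_rot: [-0.002, 0.391, 0.92, 0.001]
contact_force: [-5.3, 6.9, 2.6]
gripper_width: 0.127
grasp_force: 59.1
```

Request:
{"method": "jog_arm", "body": {"motion": "0 0 0 0 0 0 0; 0 0 0 0 0 0 0; 0 0 0 0 0 0 0; 0 0 0 0 0 0 0; 0 0 0 0 0 0 0"}}

```text
time: 13.6
tool_pos: [0.6036, -0.0145, 0.0294]
tool_rot: [-0.002, 0.391, 0.92, 0.001]
contact_force: [-4.7, 7.5, 3.4]
gripper_width: 0.132
grasp_force: 59.1
```

Run:
```python
from h import *
s=state(); print(s["tool_pos"],s["tool_rot"],s["contact_force"],s["ft_torque"])
```

```text
[ 0.60363992 -0.01454864  0.02935033] [-1.58227586e-03  3.91459210e-01  9.20193896e-01  6.14808151e-04] [-4.68013003  7.4570657   3.40223988] [1.03943037 0.65429798 0.18815461]
```

Request:
{"method": "jog_arm", "body": {"motion": "0 0 0.0047 0 0 0 0.0163; 0 -0.0002 0.0094 0 0 0 0.0326; 0 -0.0005 0.014 0 0 0 0.0489; 0 -0.0009 0.0187 0 0 0 0.0652; 0 -0.0014 0.0234 0 0 0 0.0814"}}

```text
time: 14.22
tool_pos: [0.6128, -0.0068, 0.0294]
tool_rot: [-0.001, 0.447, 0.894, 0.001]
contact_force: [-4.4, 7.3, 2.2]
gripper_width: 0.122
grasp_force: 58.9
```

```bash
cat > s.py <<'E'
from h import *
s=state(); q=s["tool_rot"]; a=2*np.arctan2(q[2],q[1]); F=s["contact_force"]
print(s["time"],s["tool_pos"],"yaw",np.degrees(a),"Fx",F@[np.cos(a),np.sin(a),0],"Fy",F@[np.sin(a),-np.cos(a),0],"Fz",F[2],"M",s["ft_torque"])
E
python3 s.py
```

```text
14.225 [ 0.61283992 -0.00677706  0.02941102] yaw 126.86655508005045 Fx 8.454724820734494 Fy 0.8537422380152528 Fz 2.2417212512611377 M [1.14526809 0.55931183 0.1054301 ]
```

Request:
{"method": "jog_arm", "body": {"motion": "0 0 0.0047 0 0 0 0.0163; 0 -0.0002 0.0094 0 0 0 0.0326; 0 -0.0005 0.014 0 0 0 0.0489; 0 -0.0009 0.0187 0 0 0 0.0652; 0 -0.0014 0.0234 0 0 0 0.0814"}}

```text
time: 14.85
tool_pos: [0.6229, -0.0001, 0.0295]
tool_rot: [-0.001, 0.501, 0.865, 0.001]
contact_force: [-3.6, 7.8, 1.7]
gripper_width: 0.128
grasp_force: 58.8
```

```bash
python3 s.py
```

```text
14.85 [ 6.22856537e-01 -1.08241134e-04  2.94755879e-02] yaw 119.86902742396661 Fx 8.55986240112687 Fy 0.7579762872929039 Fz 1.6523976170744634 M [1.15962279 0.49361105 0.12945685]
```

Request:
{"method": "jog_arm", "body": {"motion": "0 0 0.0047 0 0 0 0.0163; 0 -0.0002 0.0094 0 0 0 0.0326; 0 -0.0005 0.014 0 0 0 0.0489; 0 -0.0009 0.0187 0 0 0 0.0652; 0 -0.0014 0.0234 0 0 0 0.0814"}}

```text
time: 15.48
tool_pos: [0.6336, 0.0052, 0.0295]
tool_rot: [-0.001, 0.553, 0.833, 0.001]
contact_force: [-2.6, 8.5, 2.0]
gripper_width: 0.126
grasp_force: 58.8
```

```bash
python3 s.py
```

```text
15.475 [0.63360203 0.0051896  0.02951856] yaw 112.86587748622556 Fx 8.83482348935798 Fy 0.8934857334516861 Fz 1.988038106307296 M [1.28116334 0.37710253 0.13148713]
```

Request:
{"method": "jog_arm", "body": {"motion": "0 0 0.0047 0 0 0 0.0163; 0 -0.0002 0.0094 0 0 0 0.0326; 0 -0.0005 0.014 0 0 0 0.0489; 0 -0.0009 0.0187 0 0 0 0.0652; 0 -0.0014 0.0234 0 0 0 0.0814"}}

```text
time: 16.1
tool_pos: [0.6449, 0.0092, 0.0296]
tool_rot: [-0.001, 0.603, 0.798, 0.001]
contact_force: [-2.0, 8.7, 1.6]
gripper_width: 0.127
grasp_force: 58.8
```

Request:
{"method": "jog_arm", "body": {"motion": "0 0 0.0014 0 0 0 0.005; 0 0 0.0029 0 0 0 0.01; 0 0 0.0043 0 0 0 0.015; 0 -0.0001 0.0057 0 0 0 0.02; 0 -0.0002 0.0072 0 0 0 0.025"}}

```text
time: 16.73
tool_pos: [0.6485, 0.0101, 0.0297]
tool_rot: [-0.001, 0.617, 0.787, 0.001]
contact_force: [-1.5, 7.8, 0.5]
gripper_width: 0.126
grasp_force: 58.8
```

```bash
python3 s.py
```

```text
16.725 [0.64848073 0.01011712 0.02965744] yaw 103.74606968786317 Fx 7.935449355685008 Fy 0.41071191900880066 Fz 0.46844953600072425 M [1.36833205 0.25456585 0.10116339]
```

Request:
{"method": "jog_arm", "body": {"motion": "0 0 0.0013 0 0 0 0.0046; 0 0 0.0026 0 0 0 0.0093; 0 0 0.004 0 0 0 0.014; 0 0 0.0053 0 0 0 0.0186; 0 0 0.0053 0 0 0 0.0186"}}

```text
time: 17.35
tool_pos: [0.6512, 0.0108, 0.0297]
tool_rot: [-0.001, 0.628, 0.778, 0.002]
contact_force: [-1.7, 9.0, 0.5]
gripper_width: 0.129
grasp_force: 58.7
```

```bash
python3 s.py
```

```text
17.35 [0.65115084 0.01075224 0.02966431] yaw 102.15571135478054 Fx 9.145811847253173 Fy 0.24445861350131803 Fz 0.5459053614433849 M [1.36969898 0.20915191 0.04140297]
```

Request:
{"method": "jog_arm", "body": {"motion": "0 0.0003 0.0007 0 0 0 0.0023; 0 0.0003 0.0013 0 0 0 0.0046; 0 0.0003 0.002 0 0 0 0.0069; 0 0.0003 0.0026 0 0 0 0.0093; 0 0.0003 0.0026 0 0 0 0.0093"}}

```text
time: 17.98
tool_pos: [0.6525, 0.011, 0.0297]
tool_rot: [-0.001, 0.634, 0.774, 0.001]
contact_force: [-1.2, 9.3, 0.3]
gripper_width: 0.128
grasp_force: 58.7
```

```bash
python3 s.py
```

```text
17.975 [0.65248176 0.01104745 0.02965587] yaw 101.35697547292548 Fx 9.33680611968704 Fy 0.6273504910236343 Fz 0.25863206086280993 M [1.25198618 0.15639064 0.06357329]
```

Request:
{"method": "jog_arm", "body": {"motion": "0 0.0003 0.0007 0 0 0 0.0023; 0 0.0005 0.0013 0 0 0 0.0046; 0 0.0005 0.0016 0 0 0 0.0058; 0 0.0005 0.0016 0 0 0 0.0058; 0 0.0005 0.0016 0 0 0 0.0058"}}

```text
time: 18.6
tool_pos: [0.653, 0.0112, 0.0297]
tool_rot: [-0.001, 0.637, 0.771, 0.001]
contact_force: [-1.9, 6.1, 0.9]
gripper_width: 0.129
grasp_force: 58.8
```

```bash
python3 s.py
```

```text
18.6 [0.65302308 0.01116599 0.02966503] yaw 100.89006667138476 Fx 6.39698116733243 Fy -0.7007157463953917 Fz 0.9435714137911051 M [1.18767654 0.29287886 0.22556987]
```

Request:
{"method": "jog_arm", "body": {"motion": "0 0 0.0004 0 0 0 0; 0 0 0.0008 0 0 0 0; 0 0 0.0012 0 0 0 0; 0 0 0.0012 0 0 0 0; 0 0 0.0012 0 0 0 0"}}

```text
time: 19.23
tool_pos: [0.653, 0.0112, 0.0296]
tool_rot: [-0.001, 0.637, 0.771, 0.001]
contact_force: [-4.2, 6.2, 2.1]
gripper_width: 0.13
grasp_force: 59.0
```

```bash
python3 s.py
```

```text
19.225 [0.65303721 0.01119976 0.02961602] yaw 100.89646894712189 Fx 6.882972304410764 Fy -2.9318977349027695 Fz 2.140563195709593 M [1.06395469 0.60286835 0.21046746]
```

Request:
{"method": "jog_arm", "body": {"motion": "0 0 0.0005 0 0 0 0; 0 0 0.001 0 0 0 0; 0 0 0.0015 0 0 0 0; 0 0 0.0015 0 0 0 0; 0 0 0.0015 0 0 0 0"}}

```text
time: 19.85
tool_pos: [0.6531, 0.0112, 0.0295]
tool_rot: [-0.002, 0.637, 0.771, -0.0]
contact_force: [-6.6, 6.4, 4.4]
gripper_width: 0.133
grasp_force: 59.2
```

```bash
python3 s.py
```

```text
19.85 [0.6530651  0.01122639 0.02951726] yaw 100.90436935489387 Fx 7.532239050424848 Fy -5.314193992435302 Fz 4.434178937453737 M [0.9886109  0.959512   0.22952743]
```

Request:
{"method": "jog_arm", "body": {"motion": "0 0 0.0003 -0.0006 0 0 0; 0 0 0.0006 -0.0006 0 0 0; 0 0 0.0006 -0.0006 0 0 0; 0 0 0.0006 -0.0006 0 0 0; 0 0 0.0006 -0.0006 0 0 0"}}

```text
time: 20.48
tool_pos: [0.6531, 0.0112, 0.0296]
tool_rot: [-0.002, 0.637, 0.771, -0.0]
contact_force: [-5.7, 5.0, 3.0]
gripper_width: 0.129
grasp_force: 59.1
```

Request:
{"method": "jog_arm", "body": {"motion": "0 0 0 0 0 0 0; 0 0 0 0 0 0 0; 0 0 0 0 0 0 0; 0 0 0 0 0 0 0; 0 0 0 0 0 0 0"}}

```text
time: 21.1
tool_pos: [0.6531, 0.0112, 0.0296]
tool_rot: [-0.002, 0.637, 0.771, -0.0]
contact_force: [-6.6, 6.6, 3.4]
gripper_width: 0.129
grasp_force: 59.1
```

```bash
python3 s.py
python3 - <<'E'
from h import *
for c in ("side","top","wrist"):
    f=grab_frame(c)
    for t in ("heel","post","edge","fence"):
        r=place_of(c,t)[:1]; print(c,t,[(np.round(x["at"],4),round(x["p"],2)) for x in r])
    if c!="side": cv2.imwrite(f"pics/{c}2.png",f["color"][:,:,::-1])
t=cv2.imread("pics/top2.png")[125:235,195:345]; cv2.imwrite("pics/t2c.png",cv2.resize(t,None,fx=5,fy=5,interpolation=cv2.INTER_CUBIC))
E
```

```text
21.1 [0.6531249  0.01122404 0.02958518] yaw 100.90423430433441 Fx 7.750932691083103 Fy -5.263205234319598 Fz 3.4076673245718747 M [1.0012444  0.99972506 0.20523434]
side heel [(array([ 0.6774, -0.0849,  0.013 ]), 0.9)]
side post [(array([ 0.6715, -0.0864,  0.0137]), 0.51)]
side edge [(array([0.6539, 0.0983, 0.0157]), 0.7)]
side fence [(array([0.6562, 0.0579, 0.0059]), 0.61)]
top heel [(array([ 0.676 , -0.0815,  0.0176]), 0.57)]
top post []
top edge [(array([0.6506, 0.0126, 0.0137]), 0.72)]
top fence []
wrist heel []
wrist post []
wrist edge [(array([0.6472, 0.0909, 0.0151]), 0.77)]
wrist fence [(array([0.6567, 0.0567, 0.0115]), 0.74)]
```

View pics/wrist2.png

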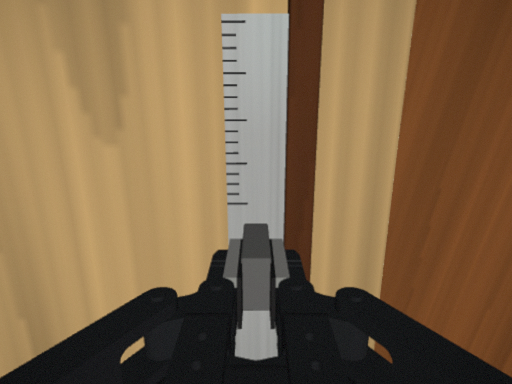

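Request:
{"method": "jog_arm", "body": {"motion": "0 0 0.0005 0 0 0 0; 0 0 0.001 0 0 0 0; 0 0 0.0012 0 0 0 0; 0 0 0.0012 0 0 0 0; 0 0 0.0012 0 0 0 0"}}

```text
time: 22.48
tool_pos: [0.6532, 0.0112, 0.0296]
tool_rot: [-0.003, 0.637, 0.771, -0.001]
contact_force: [-8.7, 5.1, 4.5]
gripper_width: 0.127
grasp_force: 59.4
```

Request:
{"method": "jog_arm", "body": {"motion": "0 0 0 0 0 0 0; 0 0 0 0 0 0 0; 0 0 0 0 0 0 0; 0 0 0 0 0 0 0; 0 0 0 0 0 0 0"}}

```text
time: 23.1
tool_pos: [0.6531, 0.0112, 0.0296]
tool_rot: [-0.003, 0.637, 0.771, -0.001]
contact_force: [-7.8, 5.5, 5.3]
gripper_width: 0.125
grasp_force: 59.4
```

```bash
python3 s.py
```

```text
23.1 [0.65314871 0.01121768 0.02956194] yaw 100.90578635279574 Fx 6.9092205665299105 Fy -6.576093421281987 Fz 5.290948294525839 M [0.91307057 1.39619479 0.24103165]
```

Request:
{"method": "jog_arm", "body": {"motion": "0 0.0005 -0.001 0 0 0 0; 0 0.001 -0.002 0 0 0 0; 0 0.0016 -0.0036 0 0 0 0; 0 0.0016 -0.0036 0 0 0 0; 0 0.0016 -0.0036 0 0 0 0"}}

```text
time: 23.72
tool_pos: [0.653, 0.0113, 0.0296]
tool_rot: [-0.0, 0.637, 0.771, 0.0]
contact_force: [-2.3, 5.5, -1.7]
gripper_width: 0.132
grasp_force: 58.6
```

```bash
python3 s.py
```

```text
23.725 [0.65301162 0.01125099 0.02955919] yaw 100.88889127688007 Fx 5.806483466652053 Fy -1.2098896753309754 Fz -1.6982115279364893 M [0.9375887  0.37641253 0.26826082]
```

Request:
{"method": "jog_arm", "body": {"motion": "0 0.0008 0 0.0004 0 0 0; 0 0.0014 0 0.0006 0 0 0; 0 0.0014 0 0.0006 0 0 0; 0 0.0014 0 0.0006 0 0 0; 0 0.0014 0 0.0006 0 0 0"}}

```text
time: 24.35
tool_pos: [0.653, 0.0113, 0.0295]
tool_rot: [-0.0, 0.637, 0.771, 0.0]
contact_force: [-1.5, 4.2, -0.5]
gripper_width: 0.127
grasp_force: 58.8
```

```bash
python3 s.py
```

```text
24.35 [0.65303228 0.01125039 0.02951017] yaw 100.86010981795945 Fx 4.389308009901014 Fy -0.7261725334284208 Fz -0.4684817136965749 M [0.79758208 0.32615567 0.30286711]
```

Request:
{"method": "jog_arm", "body": {"motion": "0 0.001 0 0 0 0 0; 0 0.0024 0 0 0 0 0; 0 0.0024 0 0 0 0 0; 0 0.0024 0 0 0 0 0; 0 0.0024 0 0 0 0 0"}}

```text
time: 24.98
tool_pos: [0.6527, 0.0119, 0.0294]
tool_rot: [0.0, 0.637, 0.771, -0.0]
contact_force: [-0.9, -0.3, -0.7]
gripper_width: 0.136
grasp_force: 58.6
```

Request:
{"method": "jog_arm", "body": {"motion": "15 0 0 0 0 0 0; 20 0 0 0 0 0 0; 30 0 0 0 0 0 0; 40 0 0 0 0 0 0; 40 0 0 0 0 0 0"}}

```text
time: 25.6
tool_pos: [0.6529, 0.0124, 0.0296]
tool_rot: [0.0, 0.637, 0.771, 0.0]
contact_force: [-0.0, 0.2, 0.2]
gripper_width: 0.398
grasp_force: 0.0
```

```bash
python3 s.py
```

```text
25.6 [0.65288562 0.01240552 0.02956274] yaw 100.85989165925665 Fx 0.2150563765875277 Fy 0.03481477504482459 Fz 0.2349999558384964 M [-0.05239888 -0.05919569  0.07288901]
```

Request:
{"method": "jog_arm", "body": {"motion": "40 0 0 -0.04 0 0 0; 40 0 0 -0.1 0 0 0; 40 0 0 -0.2 0 0 0; 40 -0.05 0 -0.3 0 0 0; 40 0.05 0 -0.36 0 0 0"}}

```text
time: 26.22
tool_pos: [0.6503, 0.0335, 0.2153]
tool_rot: [0.003, 0.64, 0.769, 0.002]
contact_force: [0.9, 0.1, 0.2]
gripper_width: 0.4
grasp_force: 0.0
```

Request:
{"method": "jog_arm", "body": {"motion": "40 0.05 0 0 0 0 0; 40 0.1 0 0 0 0 0; 40 0.1 0 0 0 0 0; 40 0.1 0 0 0 0 0; 40 0.1 0 0 0 0 0"}}

```text
time: 26.85
tool_pos: [0.6389, 0.0851, 0.2098]
tool_rot: [0.0, 0.637, 0.771, 0.0]
contact_force: [-0.4, -0.9, -0.2]
gripper_width: 0.401
grasp_force: 0.0
```

Run:
```python
from h import *
f=grab_frame("wrist"); cv2.imwrite("pics/w3.png",cv2.resize(f["color"][:,:,::-1],None,fx=1.5,fy=1.5))
for c in ("wrist","top","side"):
  if c!="wrist": grab_frame(c)
  for t in ("heel","post","edge","spool","thimble"):
    r=place_of(c,t)[:1]; print(c,t,[(np.round(x["at"],4),round(x["p"],2)) for x in r])
  if c=="wrist":
    m=cut_out(c,"gauge")[0]["pixels"]; v,u=np.nonzero(m); P=ray_pts(f,np.c_[u,v]); s=P[abs(P[:,2]-.018)<.004]
    print(cv2.minAreaRect((s[:,:2]*1000).astype(np.float32)),np.median(s[:,2]))
    m=cut_out(c,"fence")[0]["pixels"]; v,u=np.nonzero(m); P=ray_pts(f,np.c_[u,v]); s=P[abs(P[:,2]-.022)<.004]
    print(cv2.minAreaRect((s[:,:2]*1000).astype(np.float32)))
print(state()["contact_force"],state()["time"])
```

```text
wrist heel [(array([ 0.6718, -0.0841,  0.0171]), 0.77)]
wrist post [(array([ 0.6736, -0.0814,  0.0114]), 0.69)]
wrist edge [(array([0.6495, 0.092 , 0.0131]), 0.79)]
wrist spool [(array([0.6752, 0.1503, 0.0119]), 0.65)]
wrist thimble [(array([ 0.7219, -0.0967,  0.0084]), 0.79)]
((652.0999145507812, 13.929389953613281), (30.996068954467773, 208.79666137695312), 11.463174819946289) 0.018005314143834883
((664.5015258789062, 62.84528350830078), (13.812600135803223, 147.6341094970703), 11.048527717590332)
top heel [(array([ 0.6766, -0.0827,  0.015 ]), 0.76)]
top post [(array([0.652 , 0.0146, 0.01  ]), 0.35)]
top edge [(array([0.6495, 0.0965, 0.013 ]), 0.82)]
top spool []
top thimble [(array([ 0.724 , -0.0935,  0.0116]), 0.36)]
side heel [(array([ 0.6718, -0.0865,  0.0124]), 0.65)]
side post []
side edge [(array([0.6546, 0.0985, 0.0162]), 0.91)]
side spool [(array([0.6771, 0.1501, 0.0085]), 0.49)]
side thimble [(array([ 0.7244, -0.0956,  0.0122]), 0.42)]
[ 0.13807356  0.04683767 -0.26843186] 27.85
```

View pics/w3.png

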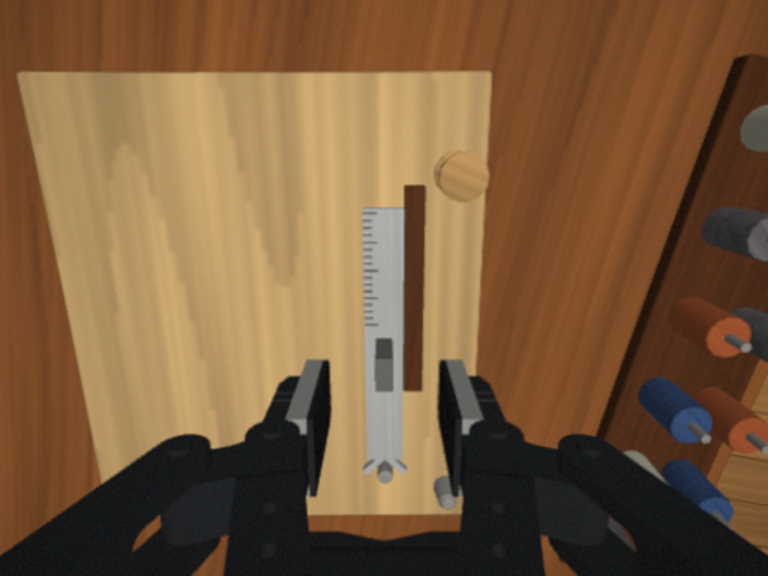

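The picture shows the gauge flush along the fence (column ~404, rows 208–390), the post seated in the heel's V at (385,470), and the spool and thimble where they stood.

```bash
python3 -c "
from plant import job_done; print(job_done())"
```

```text
the job is handed in; nothing more can be done
None
```

The job is handed in: the gauge is let go on the board, heel on the post and edge flush along the fence in the last picture. By wrist force I read about 8.6 N on the post at the first press, then about 7 N on the post and 5 to 6.6 N on the fence; the spool and thimble stayed put, and I got no verdict from the judge.

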